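# Line up the bench supplies by height

## Robot

A 6-joint arm with a two-finger parallel gripper is mounted at the origin on a cart in front of the work surface, level with it; the furniture and walls round the work are solid. World frame = base frame: x ahead of the robot, y to its left, z up, the work surface at z = 0. Lengths are in mm, angles in rad, forces in N, time in s.
With the tool pointing down it reaches from about 300 to 775 mm from the base axis. Payload 14.6 kg.
Tool frame: the origin (TCP) lies between the finger pads; the fingertips stand manip.tip_reach ahead of it and the grasp point (between the pads) lies 5 mm behind it (manip.tip_reach is the distance from the TCP to the fingertips, in mm); z points along the fingers, y is the line along which they close (so a half turn about z gives the same grasp; the last joint's range is limited). The gripper opens to 94 mm and grips with 3 to 60 N. Pads are 16 mm wide; open, the fingers measure 119 mm over their backs; the gripper's body (75 mm by 177 mm) begins 78 mm behind the grasp point.
Start: joints at [1.192, 0.3, 1.521, -0, 1.321, -0.067], TCP at [168.722, 523.471, 219.446] pointing down, gripper open.
Joint ranges: [-3.03, 3.03], [-0.79, 2.21], [0.23, 2.52], [-1.04, 4.18], [0, 3.07], [-2.55, 2.55]. Speed limits (rad/s): [2.22, 2.22, 2.57, 3.14, 3.14, 3.14].

## Interface

Orientations are given as [roll, pitch, yaw] about the fixed x, y, z axes, in that order (R = Rz(yaw) Ry(pitch) Rx(roll)).
In Python, from cell import manip gives the robot as it stands. The module is installed in compiled form; this text tells all that it offers.
- The arm moves only by the shell command python3 -m creep 'ROWS' [FORCE]. ROWS is JSON, a list of rows, each a list of 3 entries, a list of its own where there are three numbers: the opening, from -1 (shut) to 1 (fully open), then the shift along the tool's x, y, z in cm, then the turn about the tool's z in units of 5 degrees (1.0 is 5 degrees). In form: [[grip, [tx, ty, tz], roll], ...]. A call has 1 to 12 rows; each row is the pose to reach, as a shift and turn from the pose commanded when the call began, along the tool's axes at that moment; what a row does not reach only later rows make up. A row lasts 1/10 s, in which the tool goes at most 50 mm and 8.59 degrees, less where a joint would pass 70% of its speed; a pose out of reach is approached as far as the arm can. A call with a gripper value outside its range is refused whole. The fingers move at their own pace and stop on an object; FORCE is the grip in N (left out, the last holds). Time passes only in rows, so rows that repeat a pose let the fingers close. It gives the time, the measured TCP pose, the force, the opening and the grip force at its end, in the units of the state.
- manip.read_state(): the state, without advancing time (a new reading comes with each control period).
- manip.camera(name): name is "side" or "top"; returns the picture (420x560x3 uint8, red, green, blue); there is no depth.
- manip.camera_params(name): a dict with "fovy" (degrees; the focal length in pixels is half the picture's height over the tangent of half this angle, whatever the lens; pixels are square), "cx", "cy" (the principal point, pixels), "k1" (the pictures are not rectified: a ray, as slopes to the right and down, at radius r is drawn at 1 + k1 r^2 times it, then the intrinsics apply), "origin" and "attitude" of the camera in the world. Camera axes: x right, y down, z forward; pixel columns grow to the right and rows downward; lengths in mm; the calibration is good to about 2 mm. A picture is of the moment at which its call begins. camera_params takes no time and is no camera call.
- manip.sign_off(): hands the job in; it is judged then, once.
The state is a dict: "clock": time; "joints": joint angles; "qd": joint speeds; "effort": joint torques, N m; "eef_pos": TCP position; "eef_rot": TCP orientation; "wrist_force": force on the tool from outside, world axes, zero at the start; "moment": the same for the moment, N m; "finger_gap": finger opening in mm; "finger_force": force on a finger pad.
Only numpy, scipy, OpenCV 4.12 (cv2) and the standard library are available. Lean on these libraries where they do the work, as an engineer would, in place of code of your own. Each camera call takes 0.05 s, during which the arm holds its last target. There are 200 camera calls.

## Task

Put the four bench supplies (tin, plaster plug, capped pot, jar) back on the wooden stand in order of height, one on each rubber pad, upright and centred on its pad. The lowest goes on the pad next to the short steel post, and they rise along the row to the tallest next to the tall steel post.

Things in the scene. Friction and masses are not known exactly. Their poses are not given: they have to be found in the camera images.
- tin: Low round cream tin with a press lid and a square dark label: the lowest of the four supplies, 27 mm high; tin 62 mm across, lid 65 mm across from 16 mm up, thin label corners to 70 mm. Loose, upright on the bench. Origin: centre of its underside; z up along its axis.
- plug: White plaster plug, a plain stubby cylinder with a rounded top, 41 mm high, 48 mm across, second lowest. Loose, upright on the bench. Origin: centre of its underside; z up along its axis.
- pot: Small white round pot with a black cap, 66 mm high, 38 mm across (the cap, from 44 mm up, 35 mm across), third lowest. Loose, upright on the bench. Origin: centre of its underside; z up along its axis.
- jar: Brown glass jar with a light brown cap, 92 mm high, tallest of the four; body 45 mm across up to 60 mm, shoulder to 74 mm, cap 37 mm across from 74 mm up. Loose, upright on the bench. Origin: centre of its underside; z up along its axis.
- pad_1: One of four identical dark round rubber pads, 64 mm across, 3 mm thick, in a straight row 76 mm apart (pad_1 to pad_4 in sequence) on a pale wooden board (86 x 376 mm, 12 mm thick) fixed to the bench. Fixed. Origin: centre of its underside, 12 mm above the bench; its top is 15 mm above the bench. z up, y along the row. The posts tell which end is which.
- pad_2: One of four identical dark round rubber pads, 64 mm across, 3 mm thick, in a straight row 76 mm apart (pad_1 to pad_4 in sequence) on a pale wooden board (86 x 376 mm, 12 mm thick) fixed to the bench. Fixed. Origin: centre of its underside, 12 mm above the bench; its top is 15 mm above the bench. z up, y along the row. The posts tell which end is which.
- pad_3: One of four identical dark round rubber pads, 64 mm across, 3 mm thick, in a straight row 76 mm apart (pad_1 to pad_4 in sequence) on a pale wooden board (86 x 376 mm, 12 mm thick) fixed to the bench. Fixed. Origin: centre of its underside, 12 mm above the bench; its top is 15 mm above the bench. z up, y along the row. The posts tell which end is which.
- pad_4: One of four identical dark round rubber pads, 64 mm across, 3 mm thick, in a straight row 76 mm apart (pad_1 to pad_4 in sequence) on a pale wooden board (86 x 376 mm, 12 mm thick) fixed to the bench. Fixed. Origin: centre of its underside, 12 mm above the bench; its top is 15 mm above the bench. z up, y along the row. The posts tell which end is which.
- tall_post: Slim tall dark steel post, 55 mm high, stem 12 mm across on a 20 mm foot, standing on the centre line of the board at one end, 56 mm beyond the centre of the end pad. It may be at either end of the row. Fixed. Origin: centre of its underside, 12 mm above the bench. It marks the end where the tallest supply goes.
- short_post: Short dark steel post like a broad flat button, 12 mm high, 28 mm across, standing on the centre line of the board at one end, 56 mm beyond the centre of the end pad. It may be at either end of the row. Fixed. Origin: centre of its underside, 12 mm above the bench. It marks the end where the lowest supply goes.
Things that resemble listed ones, but are neither listed nor needed, are in the scene too. Leave any green or yellow look-alike of the plug alone.

How it is judged (in metres and radians):
At the end, for the whole second after the job is handed in: From the short post to the tall post, the pads carry tin, plug, pot, jar; each stands upright (within 0.12 rad) on its pad, its centre within 14 mm of the pad's centre seen from above, its underside 11 to 20 mm above the bench; all are released and at rest (((horizontal distance between tall_post and pad_1 below 0.1 m and horizontal distance between tin and pad_4 below 0.014 m and horizontal distance between plug and pad_3 below 0.014 m and horizontal distance between pot and pad_2 below 0.014 m and horizontal distance between jar and pad_1 below 0.014 m) or (horizontal distance between tall_post and pad_4 below 0.1 m and horizontal distance between tin and pad_1 below 0.014 m and horizontal distance between plug and pad_2 below 0.014 m and horizontal distance between pot and pad_3 below 0.014 m and horizontal distance between jar and pad_4 below 0.014 m)) and height (world z) of tin between 0.011 and 0.02 m and angle between each of tin, plug, pot, jar's own z axis and vertical below 0.12 rad and linear speed of each of tin, plug, pot, jar below 0.02 m/s and contact force between each of tin, plug, pot, jar and the fingers below 0.05 N and height (world z) of plug between 0.011 and 0.02 m and height (world z) of pot between 0.011 and 0.02 m and height (world z) of jar between 0.011 and 0.02 m); the robot touches nothing.
It also fails if it takes over 102 s, if anything falls off the work surface, if the arm or the gripper's body presses on something with over 40 N, if the wrist force passes 120 N, or if a joint passes its speed limit or range.

## Working session

There is one attempt and no reset: what is moved stays moved. The work goes in short steps, Python scripts to look and compute and a shell command to move; the robot and the scene stay as the last step left them, time stands still between calls to the robot, and variables do not carry over. Pictures are saved under pics/ and viewed, at most 14 in all, crops included, and the job is handed in when it is done.

```bash
mkdir -p pics
python3 - <<'E'
from cell import manip
import cv2
for n in("top","side"):
    cv2.imwrite(f"pics/{n}0.png",manip.camera(n)[:,:,::-1]); print(manip.camera_params(n))
print(manip.tip_reach, manip.read_state())
E
```

```text
{'fovy': 52.64379188600273, 'cx': 277.65098435047065, 'cy': 211.92042865393287, 'k1': -0.08989115936503839, 'origin': array([ 317.49409998,  136.88876426, 1007.33514485]), 'attitude': array([-2.94012485e+00,  2.16734291e-03, -1.39991133e+00])}
{'fovy': 50.71609246577113, 'cx': 278.370596557836, 'cy': 215.08365496724807, 'k1': -0.06489041720403306, 'origin': array([ 362.38189607, -301.14338298,  924.2144749 ]), 'attitude': array([-2.63344767e+00, -1.52734082e-04, -2.74619301e-01])}
14.0 {'clock': 0.1, 'joints': array([ 1.19239610e+00,  3.00413991e-01,  1.52150560e+00, -1.68863422e-05,
        1.32068404e+00, -6.65763709e-02]), 'qd': array([-6.87316091e-05, -1.64386309e-03, -9.19599062e-04, -2.09756386e-04,
       -6.21225877e-04, -5.38165263e-04]), 'effort': array([ 1.13548584e-03, -5.32641041e+01, -3.53286517e+01,  7.09671155e-02,
        2.34664581e-02, -6.15669683e-05]), 'eef_pos': array([168.6530826 , 523.2806106 , 218.94957385]), 'eef_rot': array([-3.14058282e+00, -5.09373597e-05,  2.82977295e+00]), 'wrist_force': array([0.01720629, 0.40460007, 0.1004133 ]), 'moment': array([0.02484413, 0.03059832, 0.01400148]), 'finger_force': 0.0, 'finger_gap': 94.25427654696628}
```

View pics/top0.png

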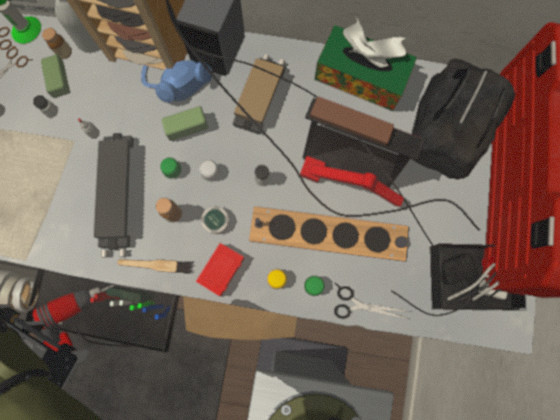

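View pics/side0.png

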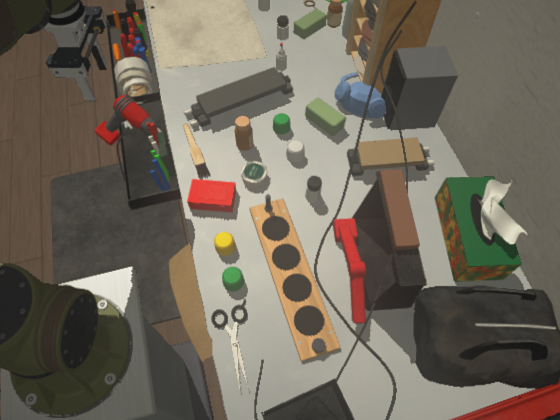

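The top view shows the tin at (214,219), plug (208,170), pot (262,175) and jar (167,209). The board's pads run from (281,227) to (377,240), with the tall post at the left end (258,223) and the short one at the right (402,242). Next I'll zoom in for precise pixels.

```bash
cat > h.py <<'E'
import numpy as np, cv2
from scipy.spatial.transform import Rotation as Ro
from cell import manip
def cam(n):
    p=manip.camera_params(n); f=210/np.tan(np.radians(p["fovy"]/2))
    K=np.array([[f,0,p["cx"]],[0,f,p["cy"]],[0,0,1]]); D=np.array([p["k1"],0,0,0.])
    return K,D,Ro.from_euler("xyz",p["attitude"]).as_matrix(),p["origin"]
def ray(n,uv):
    K,D,R,o=cam(n)
    s=cv2.undistortPoints(np.array([[uv]],float),K,D)[0,0]
    return o,R@np.array([*s,1])
def at(n,uv,z):
    o,d=ray(n,uv); return o+d*(z-o[2])/d[2]
def proj(n,P):
    K,D,R,o=cam(n)
    return cv2.projectPoints(np.atleast_2d(np.array(P,float)-o),cv2.Rodrigues(R.T)[0],np.zeros(3),K,D)[0][:,0]
def tri(uvt,uvs):
    A=[];b=[]
    for n,uv in(("top",uvt),("side",uvs)):
        o,d=ray(n,uv); d/=np.linalg.norm(d); M=np.eye(3)-np.outer(d,d); A.append(M); b.append(M@o)
    return np.linalg.lstsq(np.vstack(A),np.hstack(b),rcond=None)[0]
E
python3 - <<'E'
from h import *
a=cv2.imread("pics/top0.png")[140:270,140:420]; cv2.imwrite("pics/tc.png",cv2.resize(a,(784,364),interpolation=cv2.INTER_CUBIC))
a=cv2.imread("pics/side0.png")[105:365,225:375-0]; cv2.imwrite("pics/sc.png",cv2.resize(a,None,fx=2.3,fy=2.3,interpolation=cv2.INTER_CUBIC))
# pads: dark blobs
for n,ps in(("top",[(281,227),(313,231),(345,235),(377,240)]),("side",[(276,229),(286,257),(297,288),(309,320)])):
    g=cv2.cvtColor(cv2.imread(f"pics/{n}0.png"),cv2.COLOR_BGR2GRAY)
    _,lab,st,ce=cv2.connectedComponentsWithStats((g<75).astype(np.uint8))
    for p in ps:
        l=lab[p[1],p[0]]; print(n,st[l],ce[l],at(n,ce[l],15).round(1))
print("posts",at("top",(258,223),67),at("top",(402,242),24))
print("jar top",tri((167,207),(243,122)),"pot",tri((262,172),(314,182)),"plug",tri((208,168),(296,147)),"tin",tri((215,219),(255,172)))
E
```

```text
top [269 215  26  24 469] [281.63326226 226.73773987] [483.1 158.1  15. ]
top [302 219  24  25 466] [313.47639485 230.87124464] [486.1  82.2  15. ]
top [333 223  25  25 472] [345.19279661 234.92372881] [489.2   6.6  15. ]
top [365 227  25  25 469] [376.84008529 239.00426439] [492.2 -69.   15. ]
side [     0      0    560    420 162199] [294.66187214 185.88776133] [560.2 253.9  15. ]
side [273 245  26  24 500] [285.624 256.568] [486.7  79.7  15. ]
side [283 275  28  26 566] [296.72084806 287.33038869] [489.6   3.8  15. ]
side [295 306  29  29 643] [308.60497667 320.27527216] [492.4 -72.1  15. ]
posts [473.83454677 210.7993072   67.        ] [ 493.52808482 -126.89647227   24.        ]
jar top [472.22269586 413.16222114  98.11101344] pot [595.67863398 223.75282678  60.97087812] plug [593.52549865 357.3312505   27.71387623] tin [475.33310856 317.15305622  18.70370257]
```

View pics/tc.png

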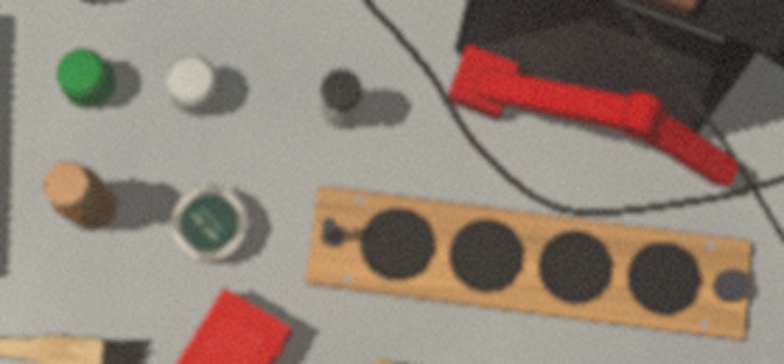

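View pics/sc.png

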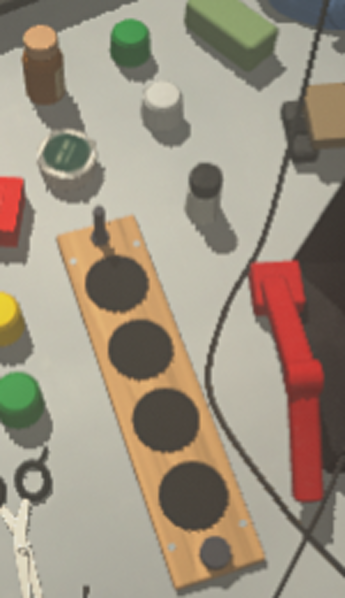

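The crops show the cap tops clearly, and the tall post is at the +y end. I'll average the two views at the known heights, overlay the cylinders to check them, and zoom in on the tin label.

Run:
```python
from h import *
M=dict(jar=((163.9,205),(242.8,122.4),92,37/2,45/2),pot=((261.8,171.4),(314.6,183.3),66,35/2,19),plug=((207.5,167.9),(295.4,148.5),41,20,24),tin=((214.6,219.3),(254.1,170.2),27,32.5,31))
T=cv2.resize(cv2.imread("pics/top0.png"),None,fx=4,fy=4,interpolation=cv2.INTER_CUBIC); S=cv2.resize(cv2.imread("pics/side0.png"),None,fx=4,fy=4,interpolation=cv2.INTER_CUBIC)
a=np.linspace(0,2*np.pi,60)
for k,(t,s,z,r,rb) in M.items():
    p,q=at("top",t,z),at("side",s,z); c=(p+q)/2; print(k,p.round(1),q.round(1),c.round(1),"tri",tri(t,s).round(1))
    for zz,rr in((z,r),(0,rb)):
        P=np.c_[c[0]+rr*np.cos(a),c[1]+rr*np.sin(a),0*a+zz]
        for n,I in(("top",T),("side",S)): cv2.polylines(I,[((proj(n,P)+.5)*4-.5).round().astype(int)],True,(0,0,255) if zz else (255,0,0),1)
t=T[4*150:4*240,4*150:4*280]; s=S[4*105:4*225,4*230:4*330]
W=np.zeros((480,920,3),np.uint8); W[:t.shape[0],:t.shape[1]]=t; W[:,520:920]=s
cv2.imwrite("pics/ov.png",cv2.resize(W,(800,417)))
```

```text
jar [473.9 422.6  92. ] [474.8 417.9  92. ] [474.4 420.3  92. ] tri [475.7 425.4  83.2]
pot [594.6 223.9  66. ] [595.5 217.1  66. ] [595.  220.5  66. ] tri [598.9 225.2  52.5]
plug [588.8 355.5  41. ] [588.3 343.7  41. ] [588.6 349.6  41. ] tri [594.7 360.6  18.1]
tin [471.8 316.3  27. ] [474.8 317.5  27. ] [473.3 316.9  27. ] tri [473.1 316.2  28.6]
```

View pics/ov.png

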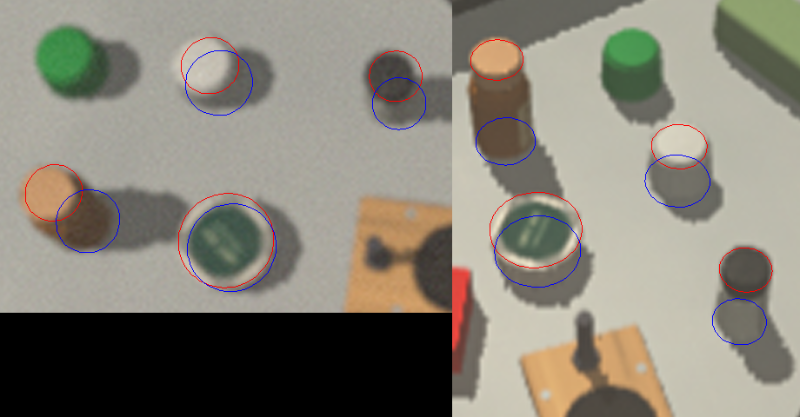

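The overlay fits the jar and tin well. The plug and pot readings disagree between the views, so I'll magnify those two with ticks.

Run:
```python
from h import *
def crop(n,u,v,h=18,f=11):
    I=cv2.imread(f"pics/{n}0.png")[v-h:v+h,u-h:u+h]; I=cv2.resize(I,None,fx=f,fy=f,interpolation=cv2.INTER_NEAREST)
    I=cv2.convertScaleAbs(I,alpha=1.3)[:290]
    for i in range(0,2*h,5):
        cv2.putText(I,str(u-h+i),(i*f,8),0,.3,(0,0,255),1); cv2.line(I,(i*f,10),(i*f,16),(0,0,255),1)
        if i*f<290: cv2.putText(I,str(v-h+i),(0,i*f+4),0,.3,(255,0,0),1); cv2.line(I,(20,i*f),(26,i*f),(255,0,0),1)
    return I
W=np.vstack([np.hstack([crop("top",210,173),crop("top",263,176)]),np.hstack([crop("side",296,155),crop("side",314,193)])])
cv2.imwrite("pics/z.png",W); print(W.shape)
```

```text
(580, 792, 3)
```

View pics/z.png

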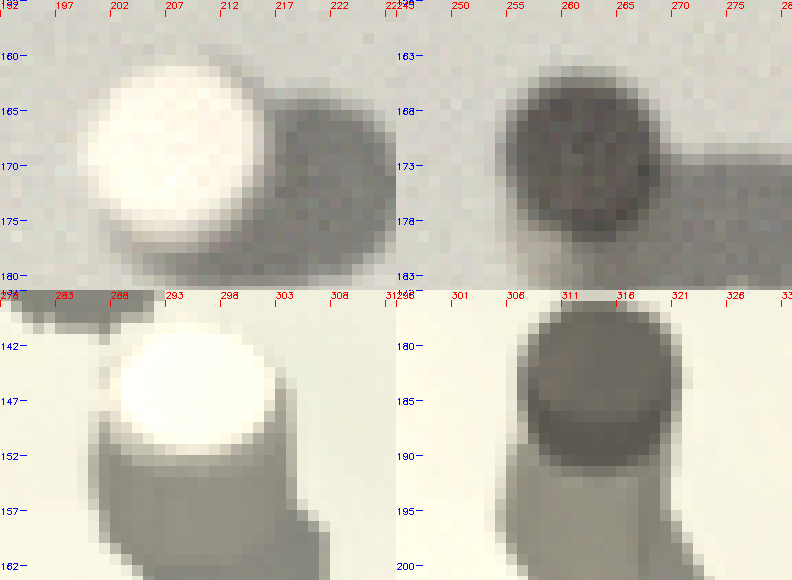

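Run:
```python
from h import *
M=dict(jar=((163.9,205),(242.8,120.5),92),pot=((261.1,171.1),(314.,180.8),66),plug=((207.,167.8),(295.,145.6),41),tin=((214.6,219.3),(254.1,170.2),27))
for k,(t,s,z) in M.items():
    p,q=at("top",t,z),at("side",s,z); c=(p+q)/2; print(k,p.round(1),q.round(1),c.round(1),"tri",tri(t,s).round(1))
```

```text
jar [473.9 422.6  92. ] [476.2 423.8  92. ] [475.1 423.2  92. ] tri [474.9 422.4  93.3]
pot [595.  225.7  66. ] [596.3 224.1  66. ] [595.7 224.9  66. ] tri [596.6 226.   62.6]
plug [588.8 356.7  41. ] [590.  352.7  41. ] [589.4 354.7  41. ] tri [591.6 358.6  32.9]
tin [471.8 316.3  27. ] [474.8 317.5  27. ] [473.3 316.9  27. ] tri [473.1 316.2  28.6]
```

Run:
```python
from h import *
a=cv2.imread("pics/top0.png")[200:240,195:235]; b=cv2.imread("pics/side0.png")[152:192,235:275]
W=cv2.convertScaleAbs(np.hstack([cv2.resize(i,None,fx=10,fy=10,interpolation=cv2.INTER_CUBIC) for i in(a,b)]),alpha=1.3); cv2.imwrite("pics/tin.png",W)
# image direction of world x and y at tin, top cam
print(proj("top",[[473,317,27],[493,317,27],[473,337,27]]))
```

```text
[[214.41355744 218.75167348]
 [216.09280204 210.55633037]
 [206.13583445 217.33333614]]
```

View pics/tin.png

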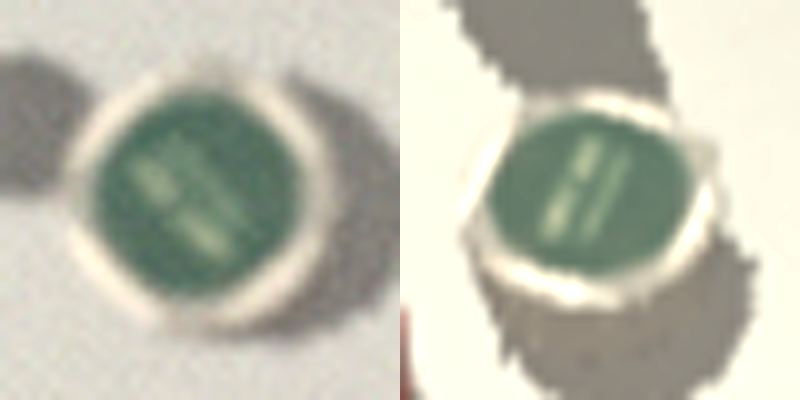

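The tin's label corners point roughly along world x and y. I'll grip it across the flats, with the closing axis at about −34° (yaw 56°). This helper gives the shifts for that.

```bash
cat > go.py <<'E'
import sys,numpy as np
from scipy.spatial.transform import Rotation as Ro
from cell import manip
s=manip.read_state(); p=s["eef_pos"]; R=Ro.from_euler("xyz",s["eef_rot"]).as_matrix()
x,y,z,yaw=map(float,sys.argv[1:5])
d=R.T@(np.array([x,y,z])-p)/10; t=(np.degrees(s["eef_rot"][2])-yaw+180)%360-180
print("pos",p.round(1),"yaw",np.degrees(s["eef_rot"][2]).round(1),"gap",s["finger_gap"].round(1),"ff",s["finger_force"],"t",s["clock"],"shift",d.round(2),"turn",round(t/5,2))
E
python3 go.py 473.3 316.9 150 56
```

```text
Traceback (most recent call last):
  File "go.py", line 7, in <module>
    print("pos",p.round(1),"yaw",np.degrees(s["eef_rot"][2]).round(1),"gap",s["finger_gap"].round(1),"ff",s["finger_force"],"t",s["clock"],"shift",d.round(2),"turn",round(t/5,2))
                                                                            ^^^^^^^^^^^^^^^^^^^^^
AttributeError: 'float' object has no attribute 'round'
```

```bash
sed -i 's/s\["finger_gap"\].round(1)/round(s["finger_gap"],1)/' go.py; python3 go.py 473.3 316.9 150 56
```

```text
pos [168.7 523.3 218.9] yaw 162.1 gap 94.3 ff 0.0 t 0.1 shift [-35.33 -10.29   6.9 ] turn 21.23
```

```bash
python3 -m creep '[[1,[-35.3,-10.3,6.9],21.2],[1,[-35.3,-10.3,6.9],21.2],[1,[-35.3,-10.3,6.9],21.2],[1,[-35.3,-10.3,6.9],21.2],[1,[-35.3,-10.3,6.9],21.2],[1,[-35.3,-10.3,6.9],21.2],[1,[-35.3,-10.3,6.9],21.2],[1,[-35.3,-10.3,6.9],21.2],[1,[-35.3,-10.3,6.9],21.2],[1,[-35.3,-10.3,6.9],21.2],[1,[-35.3,-10.3,6.9],21.2],[1,[-35.3,-10.3,6.9],21.2]]' 20; python3 go.py 473.3 316.9 18 56
```

```text
clock: 1.3
eef_pos: [473.0, 317.0, 150.0]
eef_rot: [-3.141, 0.001, 1.023]
wrist_force: [0.7, -0.0, -0.4]
finger_gap: 93.9
finger_force: 0.0
pos [473. 317. 150.] yaw 58.6 gap 93.9 ff 0.0 t 1.3 shift [ 0.02  0.04 13.2 ] turn 0.53
```

```bash
python3 -m creep '[[1,[0,0,4],0.5],[1,[0,0,8],0.5],[1,[0,0,11],0.5],[1,[0,0,12.5],0.5],[1,[0,0,13.2],0.5],[1,[0,0,13.2],0.5],[0.2,[0,0,13.2],0.5],[0.2,[0,0,13.2],0.5],[0.2,[0,0,13.2],0.5],[0.2,[0,0,13.2],0.5],[0.2,[0,0,13.2],0.5],[0.2,[0,0,13.2],0.5]]' 20; python3 go.py 473.3 316.9 150 56
```

```text
clock: 2.5
eef_pos: [473.3, 317.3, 18.9]
eef_rot: [3.141, -0.001, 0.986]
wrist_force: [-1.8, -0.2, 5.1]
finger_gap: 63.8
finger_force: 20.0
pos [473.3 317.3  18.9] yaw 56.5 gap 63.8 ff 20.000799894332886 t 2.5 shift [ -0.03   0.02 -13.11] turn 0.1
```

```bash
python3 -m creep '[[0.2,[0,0,-4],0],[0.2,[0,0,-9],0],[0.2,[0,0,-11],0],[0.2,[0,0,-11],0]]'; python3 go.py 492.3 -70.5 120 90
```

```text
clock: 2.9
eef_pos: [474.2, 317.8, 131.5]
eef_rot: [3.139, -0.005, 0.986]
wrist_force: [0.2, -0.2, -1.7]
finger_gap: 63.8
finger_force: 20.0
pos [474.2 317.8 131.5] yaw 56.5 gap 63.8 ff 19.99980479478836 t 2.9 shift [-31.39  22.94   1.06] turn -6.7
```

```bash
python3 -m creep '[[0.2,[-31.4,23,1],-6.7],[0.2,[-31.4,23,1],-6.7],[0.2,[-31.4,23,1],-6.7],[0.2,[-31.4,23,1],-6.7],[0.2,[-31.4,23,1],-6.7],[0.2,[-31.4,23,1],-6.7],[0.2,[-31.4,23,1],-6.7],[0.2,[-31.4,23,1],-6.7],[0.2,[-31.4,23,1],-6.7],[0.2,[-31.4,23,1],-6.7],[0.2,[-31.4,23,1],-6.7],[0.2,[-31.4,23,1],-6.7]]'; python3 go.py 492.3 -70.5 34 90
```

```text
clock: 4.1
eef_pos: [491.5, -70.3, 118.0]
eef_rot: [-3.141, -0.0, 1.573]
wrist_force: [0.4, 0.4, -1.0]
finger_gap: 64.2
finger_force: 20.0
pos [491.5 -70.3 118. ] yaw 90.1 gap 64.2 ff 19.99982714653015 t 4.1 shift [-0.02  0.09  8.4 ] turn 0.02
```

```bash
python3 -m creep '[[0.2,[0,0.1,4],0],[0.2,[0,0.1,7],0],[0.2,[0,0.1,8],0],[0.2,[0,0.1,8.4],0],[0.2,[0,0.1,8.4],0],[0.2,[0,0.1,8.4],0],[1,[0,0.1,8.4],0],[1,[0,0.1,8.4],0],[1,[0,0.1,8.4],0],[1,[0,0.1,8.4],0],[1,[0,0.1,4],0],[1,[0,0.1,-4],0]]'; python3 go.py 589.4 354.7 130 90
```

```text
clock: 5.3
eef_pos: [491.6, -71.5, 128.4]
eef_rot: [-3.138, -0.001, 1.571]
wrist_force: [1.3, -0.1, 1.2]
finger_gap: 94.7
finger_force: 0.0
pos [491.6 -71.5 128.4] yaw 90.0 gap 94.7 ff 0.0 t 5.3 shift [42.62  9.78 -0.16] turn -0.0
```

```bash
python3 -m creep '[[1,[42.5,9.7,2.8],0],[1,[42.5,9.7,2.8],0],[1,[42.5,9.7,2.8],0],[1,[42.5,9.7,2.8],0],[1,[42.5,9.7,2.8],0],[1,[42.5,9.7,2.8],0],[1,[42.5,9.7,2.8],0],[1,[42.5,9.7,2.8],0],[1,[42.5,9.7,2.8],0],[1,[42.5,9.7,2.8],0],[1,[42.5,9.7,2.8],0],[1,[42.5,9.7,2.8],0]]'; python3 go.py 589.4 354.7 18 90
```

```text
clock: 6.5
eef_pos: [589.6, 352.3, 100.5]
eef_rot: [-3.141, 0.0, 1.57]
wrist_force: [-0.5, -0.1, 1.1]
finger_gap: 94.1
finger_force: 0.0
pos [589.6 352.3 100.5] yaw 90.0 gap 94.1 ff 0.0 t 6.5 shift [ 0.24 -0.02  8.25] turn -0.01
```

Run:
```python
from h import *
for n in("top","side"): cv2.imwrite(f"pics/{n}1.png",manip.camera(n)[:,:,::-1])
a=cv2.imread("pics/top1.png")[140:280,120:420]; b=cv2.imread("pics/side1.png")[100:380,200:350]
W=np.zeros((560,800,3),np.uint8); W[:233,:500]=cv2.resize(a,(500,233)); W[:560,500:800]=cv2.resize(b,(300,560)); cv2.imwrite("pics/c1.png",W)
```

```text
(no output)
```

View pics/c1.png

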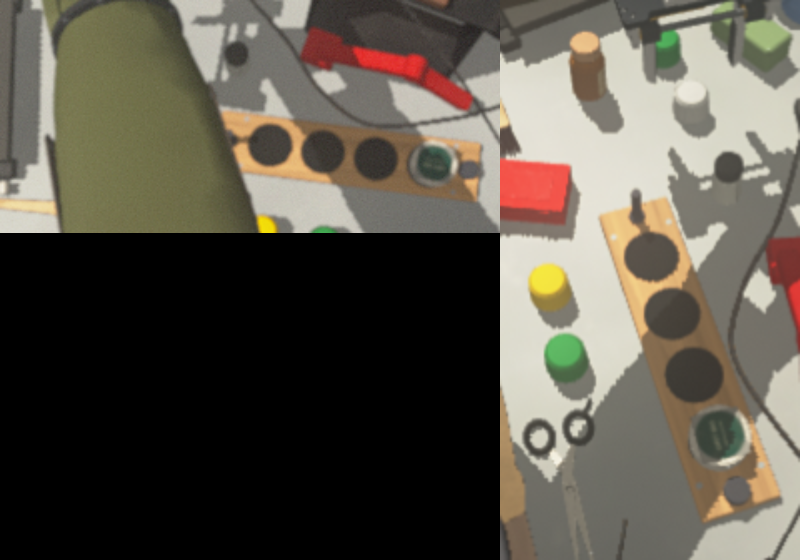

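The tin sits on the pad by the short post, at side-crop (718,435). Now for the plug.

```bash
python3 go.py 589.4 354.7 18 90
```

```text
pos [589.9 352.2 100.9] yaw 89.9 gap 93.9 ff 0.0 t 6.6 shift [ 0.25 -0.05  8.29] turn -0.02
```

```bash
python3 -m creep '[[1,[0.3,0,3],0],[1,[0.3,0,6],0],[1,[0.3,0,7.5],0],[1,[0.3,0,8.3],0],[1,[0.3,0,8.3],0],[-0.2,[0.3,0,8.3],0],[-0.2,[0.3,0,8.3],0],[-0.2,[0.3,0,8.3],0],[-0.2,[0.3,0,8.3],0],[-0.2,[0.3,0,8.3],0],[-0.2,[0.3,0,8.3],0],[-0.2,[0.3,0,8.3],0]]' 20; python3 go.py 489.4 5.2 120 90
```

```text
clock: 7.8
eef_pos: [589.7, 356.4, 17.5]
eef_rot: [3.141, -0.0, 1.571]
wrist_force: [0.5, 0.2, 0.8]
finger_gap: 45.7
finger_force: 20.0
pos [589.7 356.4  17.5] yaw 90.0 gap 45.7 ff 20.000486734464623 t 7.8 shift [-35.12 -10.03 -10.25] turn 0.0
```

```bash
python3 -m creep '[[-0.2,[0,0,-4],0],[-0.2,[0,0,-8],0],[-0.2,[0,0,-10.5],0],[-0.2,[0,0,-10.5],0],[-0.2,[0,0,-10.5],0]]'; python3 go.py 489.4 5.2 120 90
python3 - <<'E'
from h import *
I=manip.camera("side")[:,:,::-1]
p=manip.read_state()["eef_pos"]; uv=proj("side",[p-[0,0,17.5],p+[0,0,23.5]])
u,v=uv.mean(0).astype(int); print(uv.round(1),u,v)
I=cv2.resize(I[v-30:v+30,u-40:u+40],None,fx=10,fy=10,interpolation=cv2.INTER_CUBIC)
for q in uv: cv2.circle(I,tuple(((q-[u-40,v-30])*10).astype(int)),4,(0,0,255),-1)
cv2.imwrite("pics/p1.png",I)
E
```

```text
clock: 8.3
eef_pos: [589.4, 356.3, 121.8]
eef_rot: [-3.141, 0.0, 1.571]
wrist_force: [-0.5, 0.4, -1.7]
finger_gap: 45.7
finger_force: 20.0
pos [589.4 356.3 121.8] yaw 90.0 gap 45.7 ff 19.99976657213665 t 8.3 shift [-35.11 -10.     0.19] turn 0.0
[[295.  128.4]
 [295.6 116.8]] 295 122
```

View pics/p1.png

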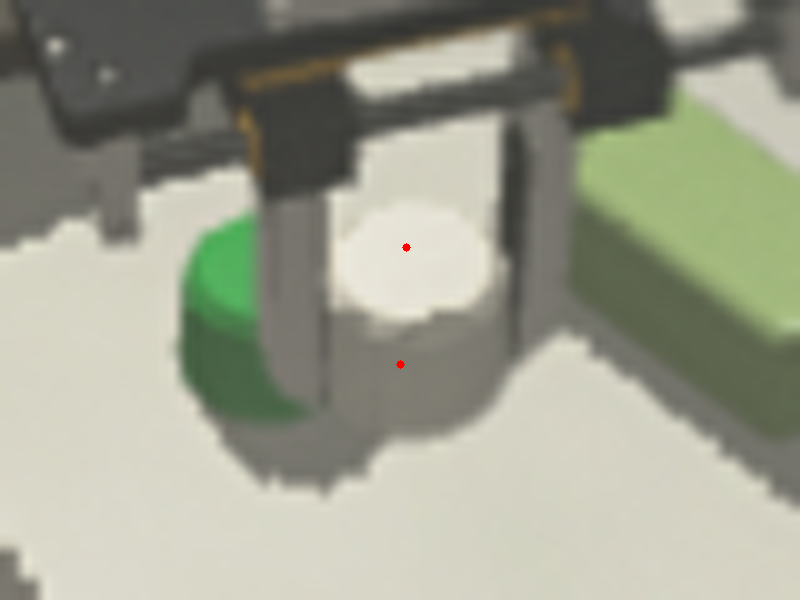

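Lifted, the plug hangs upright, with its top at (415,261) in the crop. It sits about 3 mm toward −y of the TCP, so I'll compensate for that.

```bash
python3 -m creep '[[-0.2,[-34.9,-10,0],0],[-0.2,[-34.9,-10,0],0],[-0.2,[-34.9,-10,0],0],[-0.2,[-34.9,-10,0],0],[-0.2,[-34.9,-10,0],0],[-0.2,[-34.9,-10,0],0],[-0.2,[-34.9,-10,0],0],[-0.2,[-34.9,-10,0],0],[-0.2,[-34.9,-10,0],0],[-0.2,[-34.9,-10,0],0],[-0.2,[-34.9,-10,0],0],[-0.2,[-34.9,-10,0],0]]'; python3 go.py 489.4 7.5 33 90
```

```text
clock: 9.55
eef_pos: [489.8, 8.4, 122.1]
eef_rot: [-3.141, -0.0, 1.573]
wrist_force: [0.7, 0.2, -0.0]
finger_gap: 45.5
finger_force: 20.0
pos [489.8   8.4 122.1] yaw 90.1 gap 45.5 ff 19.99986369817634 t 9.55 shift [-0.1  -0.03  8.91] turn 0.02
```

```bash
python3 -m creep '[[-0.2,[-0.1,0,4],0],[-0.2,[-0.1,0,7],0],[-0.2,[-0.1,0,8.5],0],[-0.2,[-0.1,0,8.9],0],[-0.2,[-0.1,0,8.9],0],[-0.2,[-0.1,0,8.9],0],[0.6,[-0.1,0,8.9],0],[0.6,[-0.1,0,8.9],0],[0.6,[-0.1,0,8.9],0],[0.6,[-0.1,0,8.9],0],[0.6,[-0.1,0,4],0],[0.6,[-0.1,0,-1],0]]'; python3 go.py 595.7 224.9 120 90
```

```text
clock: 10.75
eef_pos: [488.7, 6.4, 132.9]
eef_rot: [-3.138, -0.0, 1.571]
wrist_force: [0.2, -0.8, -0.4]
finger_gap: 75.2
finger_force: 0.0
pos [488.7   6.4 132.9] yaw 90.0 gap 75.2 ff 0.0 t 10.75 shift [21.85 10.7   1.25] turn -0.0
```

```bash
python3 -m creep '[[0.6,[21.8,10.7,1],0],[0.6,[21.8,10.7,1],0],[0.6,[21.8,10.7,1],0],[0.6,[21.8,10.7,1],0],[0.6,[21.8,10.7,1],0],[0.6,[21.8,10.7,1],0],[0.6,[21.8,10.7,1],0],[0.6,[21.8,10.7,1],0]]'; python3 go.py 595.7 224.9 26 90
```

```text
clock: 11.55
eef_pos: [596.4, 223.5, 122.4]
eef_rot: [-3.141, 0.0, 1.57]
wrist_force: [-0.0, -0.3, 0.2]
finger_gap: 75.3
finger_force: 0.0
pos [596.4 223.5 122.4] yaw 90.0 gap 75.3 ff 0.0 t 11.55 shift [ 0.15 -0.06  9.64] turn -0.01
```

```bash
python3 -m creep '[[0.6,[0.1,0,3],0],[0.6,[0.1,0,6],0],[0.6,[0.1,0,8.5],0],[0.6,[0.1,0,9.6],0],[0.6,[0.1,0,9.6],0],[-0.4,[0.1,0,9.6],0],[-0.4,[0.1,0,9.6],0],[-0.4,[0.1,0,9.6],0],[-0.4,[0.1,0,9.6],0],[-0.4,[0.1,0,9.6],0],[-0.4,[0.1,0,9.6],0],[-0.4,[0.1,0,9.6],0]]' 20; python3 go.py 486.4 81 130 90
```

```text
clock: 12.75
eef_pos: [596.7, 225.4, 26.8]
eef_rot: [3.141, -0.0, 1.571]
wrist_force: [-1.0, -1.2, 4.4]
finger_gap: 37.5
finger_force: 20.0
pos [596.7 225.4  26.8] yaw 90.0 gap 37.5 ff 20.000607669353485 t 12.75 shift [-14.44 -11.03 -10.33] turn 0.0
```

```bash
python3 -m creep '[[-0.4,[0,0,-4],0],[-0.4,[0,0,-8],0],[-0.4,[0,0,-11],0],[-0.4,[-14.4,-11,-11],0],[-0.4,[-14.4,-11,-11],0],[-0.4,[-14.4,-11,-11],0],[-0.4,[-14.4,-11,-11],0],[-0.4,[-14.4,-11,-11],0],[-0.4,[-14.4,-11,-11],0],[-0.4,[-14.4,-11,-11],0]]'; python3 go.py 486.4 81 42 90
```

```text
clock: 13.75
eef_pos: [487.2, 82.0, 136.5]
eef_rot: [3.141, -0.0, 1.571]
wrist_force: [0.4, 0.2, -0.5]
finger_gap: 37.6
finger_force: 20.0
pos [487.2  82.  136.5] yaw 90.0 gap 37.6 ff 20.000005066394806 t 13.75 shift [-0.1  -0.08  9.45] turn 0.01
```

```bash
python3 -m creep '[[-0.4,[0,-0.1,4],0],[-0.4,[0,-0.1,7],0],[-0.4,[0,-0.1,9],0],[-0.4,[0,-0.1,9.5],0],[-0.4,[0,-0.1,9.5],0],[-0.4,[0,-0.1,9.5],0],[0.4,[0,-0.1,9.5],0],[0.4,[0,-0.1,9.5],0],[0.4,[0,-0.1,9.5],0],[0.4,[0,-0.1,9.5],0],[0.4,[0,-0.1,5],0],[0.4,[0,-0.1,0],0]]'; python3 go.py 475.1 423.2 180 90
```

```text
clock: 14.95
eef_pos: [484.6, 81.2, 136.6]
eef_rot: [-3.138, 0.0, 1.571]
wrist_force: [1.1, -0.5, 0.3]
finger_gap: 66.0
finger_force: 0.0
pos [484.6  81.2 136.6] yaw 90.0 gap 66.0 ff 0.0 t 14.95 shift [34.2  -0.97 -4.35] turn -0.0
```

```bash
python3 -m creep '[[0.6,[0,0,-4],0],[0.6,[34.2,-0.9,-3],0],[0.6,[34.2,-0.9,-3],0],[0.6,[34.2,-0.9,-3],0],[0.6,[34.2,-0.9,-3],0],[0.6,[34.2,-0.9,-3],0],[0.6,[34.2,-0.9,-3],0],[0.6,[34.2,-0.9,-3],0],[0.6,[34.2,-0.9,-3],0],[0.6,[34.2,-0.9,-3],0],[0.6,[34.2,-0.9,-3],0],[0.6,[34.2,-0.9,-3],0]]'; python3 go.py 475.1 423.2 34 90
```

```text
clock: 16.15
eef_pos: [477.0, 422.3, 166.8]
eef_rot: [3.141, -0.0, 1.569]
wrist_force: [-0.8, -0.5, 0.1]
finger_gap: 75.3
finger_force: 0.0
pos [477.  422.3 166.8] yaw 89.9 gap 75.3 ff 0.0 t 16.15 shift [ 0.09 -0.2  13.28] turn -0.02
```

```bash
python3 -m creep '[[0.6,[0.1,-0.1,4],0],[0.6,[0.1,-0.1,8],0],[0.6,[0.1,-0.1,11.5],0],[0.6,[0.1,-0.1,13.3],0],[0.6,[0.1,-0.1,13.3],0],[-0.2,[0.1,-0.1,13.3],0],[-0.2,[0.1,-0.1,13.3],0],[-0.2,[0.1,-0.1,13.3],0],[-0.2,[0.1,-0.1,13.3],0],[-0.2,[0.1,-0.1,13.3],0],[-0.2,[0.1,-0.1,13.3],0],[-0.2,[0.1,-0.1,13.3],0]]' 25; python3 go.py 483.2 156.8 150 90
```

```text
clock: 17.35
eef_pos: [475.7, 424.6, 34.3]
eef_rot: [3.141, -0.001, 1.571]
wrist_force: [-1.3, -1.0, 6.0]
finger_gap: 43.6
finger_force: 25.0
pos [475.7 424.6  34.3] yaw 90.0 gap 43.6 ff 25.010712426155806 t 17.35 shift [-26.77   0.75 -11.59] turn 0.0
```

```bash
python3 -m creep '[[-0.2,[0,0,-4],0],[-0.2,[0,0,-8],0],[-0.2,[0,0,-12],0],[-0.2,[-26.8,0.7,-12],0],[-0.2,[-26.8,0.7,-12],0],[-0.2,[-26.8,0.7,-12],0],[-0.2,[-26.8,0.7,-12],0],[-0.2,[-26.8,0.7,-12],0],[-0.2,[-26.8,0.7,-12],0],[-0.2,[-26.8,0.7,-12],0],[-0.2,[-26.8,0.7,-12],0],[-0.2,[-26.8,0.7,-12],0]]'; python3 go.py 483.2 156.8 49.6 90
```

```text
clock: 18.55
eef_pos: [482.5, 157.4, 153.4]
eef_rot: [-3.142, -0.0, 1.572]
wrist_force: [0.4, 0.8, -1.6]
finger_gap: 43.4
finger_force: 25.0
pos [482.5 157.4 153.4] yaw 90.1 gap 43.4 ff 24.96897803619504 t 18.55 shift [-0.06  0.07 10.38] turn 0.01
```

```bash
python3 -m creep '[[-0.2,[-0.1,0,4],0],[-0.2,[-0.1,0,8],0],[-0.2,[-0.1,0,9.9],0],[-0.2,[-0.1,0,10.4],0],[-0.2,[-0.1,0,10.4],0],[-0.2,[-0.1,0,10.4],0],[0.6,[-0.1,0,10.4],0],[0.6,[-0.1,0,10.4],0],[0.6,[-0.1,0,10.4],0],[0.6,[-0.1,0,10.4],0],[0.6,[-0.1,0,5],0],[0.6,[-0.1,0,0],0]]'; python3 go.py 380 350 230 90
```

```text
clock: 19.75
eef_pos: [481.8, 155.1, 150.0]
eef_rot: [-3.139, 0.001, 1.571]
wrist_force: [0.2, -0.1, 0.2]
finger_gap: 75.0
finger_force: 0.0
pos [481.8 155.1 150. ] yaw 90.0 gap 75.0 ff 0.0 t 19.75 shift [ 19.48 -10.21  -7.99] turn -0.0
```

Next I'll retreat to the left, close to the base, and look.

```bash
python3 -m creep '[[0.6,[0,0,-5],0],[0.6,[0,0,-9],0],[0.6,[30,-18,-9],0],[0.6,[30,-18,-9],0],[0.6,[30,-18,-9],0],[0.6,[30,-18,-9],0],[0.6,[30,-18,-9],0],[0.6,[30,-18,-9],0],[0.6,[30,-18,-9],0],[0.6,[30,-18,-9],0],[0.6,[30,-18,-9],0],[0.6,[30,-18,-9],0]]'
python3 - <<'E'
from h import *
B=dict(jar=((483.2,156.8),92,18.5,22.5),pot=((486.4,81),66,17.5,19),plug=((489.4,5.2),41,20,24),tin=((492.3,-70.5),27,32.5,31))
a=np.linspace(0,2*np.pi,60); out=[]
for n,(u0,u1,v0,v1),f in(("top",(245,415,185,265),4),("side",(245,345,180,345),3.4)):
    I=manip.camera(n)[:,:,::-1]; cv2.imwrite(f"pics/{n}2.png",I)
    I=cv2.resize(I[v0:v1,u0:u1],None,fx=f,fy=f,interpolation=cv2.INTER_CUBIC)
    for (x,y),h,r,rb in B.values():
        for z,rr,c in((15+h,r,(0,0,255)),(15,rb,(255,0,0))):
            P=proj(n,np.c_[x+rr*np.cos(a),y+rr*np.sin(a),0*a+z]); cv2.polylines(I,[(((P-[u0,v0])+.5)*f).astype(int)],True,c,1)
    out.append(I); cv2.imwrite(f"pics/f{n}.png",I); print(I.shape)
E
```

```text
clock: 20.95
eef_pos: [303.2, 454.6, 239.4]
eef_rot: [3.142, 0.0, 1.57]
wrist_force: [1.4, -0.1, 0.3]
finger_gap: 75.0
finger_force: 0.0
(320, 680, 3)
(561, 340, 3)
```

View pics/ftop.png

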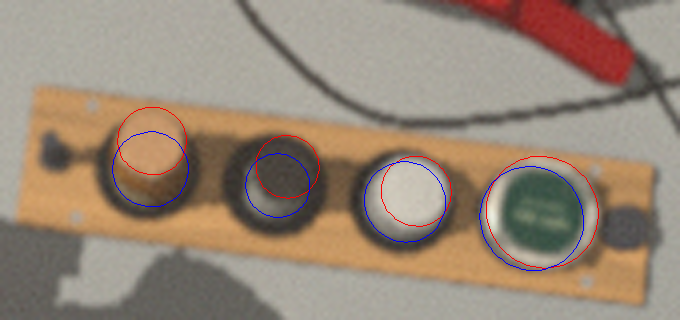

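View pics/fside.png

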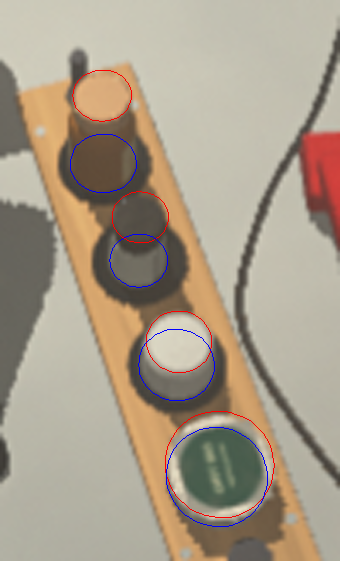

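Both views show the row jar, pot, plug, tin from the tall post. In the top crop the centres are (152,140), (287,170), (412,193) and (540,213), each upright and within about 4 mm of the predicted outline.

```bash
python3 -c "from cell import manip; print(manip.sign_off())"
```

```text
the job is handed in; nothing more can be done
None
```

I handed the job in at about 21 s: tin, plug, pot and jar stand on their pads in height order from the short post to the tall post, each upright and within about 4 mm of its pad's centre in the final pictures (limit 14 mm); the sign-off gave no verdict.

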